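# Tug-check the lids of two sample cases and re-press any that gives

### The arm

A 7-joint arm with a two-finger parallel gripper is mounted at the origin on a cart in front of the work surface, level with it; the furniture and walls round the work are solid. World frame = base frame: x ahead of the robot, y to its left, z up, the work surface at z = 0. Lengths are in m, angles in rad, forces in N, time in s.
With the tool pointing down it reaches from about 0.4 to 0.9 m from the base axis. Payload 5.5 kg.
Tool frame: the origin (TCP) lies between the finger pads; the fingertips stand 8 mm ahead of it and the grasp point (between the pads) lies 11 mm behind it (manip.finger_overhang is the distance from the TCP to the fingertips, in m); z points along the fingers, y is the line along which they close (so a half turn about z gives the same grasp; the last joint's range is limited). The gripper opens to 92 mm and grips with 3 to 60 N. Pads are 19 mm wide; open, the fingers measure 130 mm over their backs; the gripper's body (75 mm by 190 mm) begins 47 mm behind the grasp point.
Start: joints at [-0.94, 0.501, -0.427, 1.55, 0.221, 1.138, -0.21], TCP at [0.234, 0.607, 0.235] pointing down, gripper open.
Joint ranges: [-2.88, 2.88], [-0.31, 2.03], [-1.54, 1.56], [0.2, 2.42], [-1.41, 4.55], [0.19, 2.02], [-2.57, 2.57]. Speed limits (rad/s): [2.57, 2.57, 3.14, 3.14, 3.14, 3.14, 3.14].

### API

Orientations are given as a unit quaternion [w, x, y, z].
In Python, from rig import manip gives the robot as it stands.
- The arm moves only by the tool steer_hand, called after "Emit:" by a JSON object that holds its "api" and its "payload". Schema: {"type":"object","properties":{"steps":{"type":"array","items":{"type":"array","prefixItems":[{"type":"array","items":{"type":"number"},"minItems":3,"maxItems":3},{"type":"array","items":{"type":"number"},"minItems":3,"maxItems":3}],"minItems":2,"maxItems":2},"minItems":1,"maxItems":8},"aperture":{"type":"number"},"only":{"type":"string"},"quiet":{"type":"boolean"},"lines":{"type":"string"}},"required":["steps"],"additionalProperties":false}. steps is a list of rows, 1 to 8 of them, each written [[dx, dy, dz], [rx, ry, rz]]: dx, dy, dz in shares of 0.75 m (1.0 is 0.75 m), then a rotation vector rx, ry, rz in a scale on which 1.0 is 2 pi rad; each row is the pose to reach, as a shift and turn from the pose commanded when the call began, along the tool's axes at that moment; what a row does not reach only later rows make up. A row lasts 1/12 s, in which the tool goes at most 0.0417 m and 0.125 rad, less where a joint would pass 70% of its speed; a pose out of reach is approached as far as the arm can. aperture is the finger opening in m, set as the call begins (left out keeps the last). The fingers move at their own pace and stop on an object; the grip force is fixed at half the most. Time passes only in rows, so rows that do not move let the fingers close. The tool returns the time, the measured TCP pose, the force, the opening and the grip force at its end. only (a regular expression) keeps the lines of the reply that match it, lines (a string "A,B") keeps lines A to B, and quiet returns only ok. A shift or turn number past 1, either way, is cut back to 1. Input that does not fit is refused with a message, and nothing moves.
- manip.state(): the state, without advancing time (a new reading comes with each control period).
- manip.capture(name): name is "side" or "top"; returns the picture (480x640x3 uint8, red, green, blue); there is no depth.
- manip.camera_model(name): a dict with "vertical_fov" (degrees; the focal length in pixels is half the picture's height over the tangent of half this angle, whatever the lens; pixels are square), "cx", "cy" (the principal point, pixels), "R" (3x3) and "t" (3): a world point X has camera coordinates R X + t. Camera axes: x right, y down, z forward; pixel columns grow to the right and rows downward; lengths in m; the calibration is good to about 2 mm. A picture is of the moment at which its call begins. camera_model takes no time and is no camera call.
- manip.close_job(): hands the job in; it is judged then, once.
The state is a dict: "time_s": time; "joints": joint angles; "joint_vel": joint speeds; "tau": joint torques, N m; "position": TCP position; "tool_rot": TCP orientation; "ft_force": force on the tool from outside, world axes, zero at the start; "wrist_torque": the same for the moment, N m; "finger_gap": finger opening in m; "finger_force": force on a finger pad.
Only numpy, scipy, OpenCV 4.12 (cv2) and the standard library are available. Lean on these libraries where they do the work, as an engineer would, in place of code of your own. Each camera call takes 0.05 s, during which the arm holds its last target. There are 200 camera calls.

### The job

Both sample cases must be securely caught before they are carried off. First the taller case: give its shut lid a firm tug upwards by its bar handle (about 15 to 25 N, no wrenching); if it gives, the catch has tipped back, so raise the lid well up to re-arm it, press it fully home again and tug again until it holds. Then do the same with the lower case, and leave both lids shut and caught and the tin, the beaker and the bottle where they stand.

Things in the scene. Friction and masses are not known exactly. Their poses are not given: they have to be found in the camera images.
- tall_case: taller grey plastic sample case, 130 (x) x 110 (y) x 120 mm to its rim, 4 mm walls, fixed to the worktop; origin at the centre of its underside, front faces -x of its frame, z up, yaw varies. A 138 x 120 x 8 mm lid lies on the rim, hinged on the far (+x) top edge. Which of the two cases stands on the left varies. A catch inside may have failed: this cannot be seen
- low_case: lower grey plastic sample case, 85 mm to its rim, otherwise the same build, size, lid, handle and catch as tall_case
- tall_hinge (a point): point on the hinge line of the taller case, middle of its far top edge, 65 mm behind (+x) the case origin, 120 mm up; axis along the case's y. An uncaught lid rises with 4 to 9 N at the handle; over 15 N means that it holds. Grip the sleeve with 40 to 60 N: at 25 N the fingers can slip along it
- low_hinge (a point): the same for the lower case, 85 mm up
- tall_handle (a point): centre of the taller case's handle: a horizontal bar along the case's y on two end posts 72 mm apart, with a black sleeve 16 mm thick, 54 mm long that turns freely on it, axis 35 mm above the lid top; with the lid shut 45 mm in front of (-x) the case origin, 110 mm in front of and 43 mm above the hinge; moves with the lid. A caught lid has 2 mm play here, then holds (6 N/mm)
- low_handle (a point): the same on the lower case
- tall_lid (a joint): angle of the taller case's lid, rad: 0 fully shut, grows as the front edge rises, at most 1.3. Stiff friction hinge: the lid stays where it is left. Raising it past about 0.45 (0.6 is safe) for 0.3 s re-arms a tipped-back catch; then pressing it down to 0 (about 15 N), slower than 0.1 m/s, catches it
- low_lid (a joint): the same for the lower case
- tall_strike: 18 x 36 x 2 mm steel plate fixed on stiff rubber (6 N/mm) inside the front wall, out of sight. A top-heavy hook hung from the lid holds under it, or has tipped back: then no pressing makes it catch until the lid has been raised. A tug of 15 to 25 N at the handle loads it; it must feel over 6 N for 0.15 s, never over 45 N
- low_strike: the same in the lower case
- o_ring_tin: bystander: flat round tin, 60 mm across, 22 mm high, loose, in front of the cases; origin at the centre of its underside
- beaker_pp: bystander: plastic beaker, 76 mm wide, 85 mm high, loose, in front of the left case; origin under its centre
- amber_bottle: bystander: bottle with black cap, 55 mm across, 115 mm high, loose, at the right front; origin under its centre

How it is judged:
On the way, in this order (a step that is already met when the one before it is completed fails the run):
1. the taller case's lid, shut, holds against a firm upward tug: its strike feels over 6 N for 0.15 s (contact force between tall_strike and anything else above 6 N and value of joint tall_lid below 0.07 rad), for 0.15 s.
2. then the lower case's lid, shut, holds against a firm upward tug: its strike feels over 6 N for 0.15 s (contact force between low_strike and anything else above 6 N and value of joint low_lid below 0.07 rad), for 0.15 s.
At the end, for the whole second after the job is handed in: both lids are shut (within 0.04 rad) after each has held against its tug, and nothing pulls on them any more (under 4 N on each strike) (value of joint each of tall_lid, low_lid below 0.04 rad and contact force between each of tall_strike, low_strike and anything else below 4 N); the robot touches nothing.
It fails at once if a catch is wrenched: over 45 N on a strike (contact force between any of tall_strike, low_strike and anything else above 45 N).
It fails at once if the tin, the beaker or the bottle is shifted by more than 30 mm (distance of any of o_ring_tin, beaker_pp, amber_bottle from where it was at the start of the episode above 0.03 m).
It also fails if it takes over 72 s, if anything falls off the work surface, if the arm or the gripper's body presses on something with over 40 N, if the wrist force passes 120 N, or if a joint passes its speed limit or range.

## Working session

There is one attempt and no reset: what is moved stays moved. The work goes in short steps, Python scripts to look and compute and a tool call to move; the robot and the scene stay as the last step left them, time stands still between calls to the robot, and variables do not carry over. Pictures are saved under pics/ and viewed, at most 10 in all, crops included, and the job is handed in when it is done.

```bash
ls; mkdir -p pics; python3 - <<'E'
from rig import manip
import cv2
for n in("side","top"):
    im=manip.capture(n); cv2.imwrite(f"pics/{n}0.png",im[:,:,::-1])
    m=manip.camera_model(n); print(n,m)
print(manip.state())
E
```

```text
pics
rig.py
side {'vertical_fov': 55.8976326700321, 'cx': 325.233472035023, 'cy': 233.60475038280407, 'R': array([[-0.91572347, -0.4016732 , -0.01044826],
       [-0.26336281,  0.61963998, -0.73938239],
       [ 0.30346425, -0.67431812, -0.67320466]]), 't': array([0.48552628, 0.26925271, 0.73347377])}
top {'vertical_fov': 48.80261120567089, 'cx': 316.4772122798009, 'cy': 242.55825718148193, 'R': array([[ 0.02834946, -0.99951017,  0.01325659],
       [-0.98310715, -0.03027832, -0.18050915],
       [ 0.18082212, -0.00791531, -0.98348396]]), 't': array([-0.08270307,  0.56655538,  0.85478834])}
{'time_s': 0.1, 'joints': array([-0.93980524,  0.50176805, -0.42683032,  1.55134256,  0.22079132,
        1.13830536, -0.21030938]), 'joint_vel': array([-0.00030469, -0.00293504, -0.00116457, -0.00310541,  0.00187229,
       -0.00032258, -0.00175233]), 'tau': array([-1.08170006e-02, -5.67864311e+01, -5.83882749e+00, -2.79917103e+01,
       -6.91415370e-02,  2.39832391e-02,  7.96518384e-05]), 'position': array([0.2335082 , 0.60594276, 0.23377653]), 'tool_rot': array([-2.02026853e-04,  1.82833824e-01,  9.83143433e-01, -8.61338251e-04]), 'ft_force': array([ 0.00639575, -0.12080467,  1.11441098]), 'wrist_torque': array([-0.02462281,  0.05119916, -0.00219285]), 'finger_force': 0.0, 'finger_gap': 0.09186163044533056}
```

View pics/side0.png

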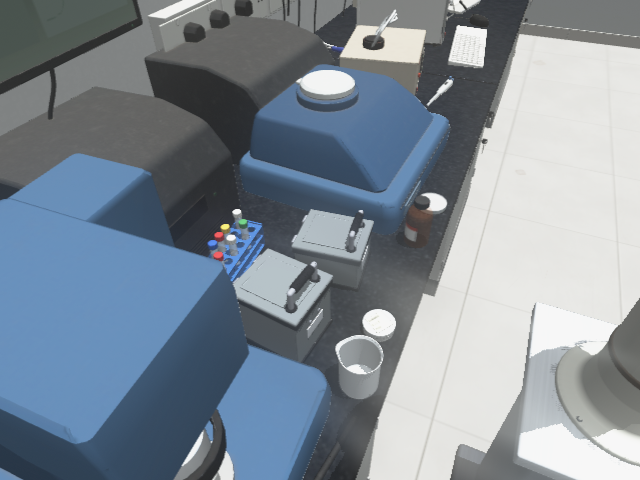

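View pics/top0.png

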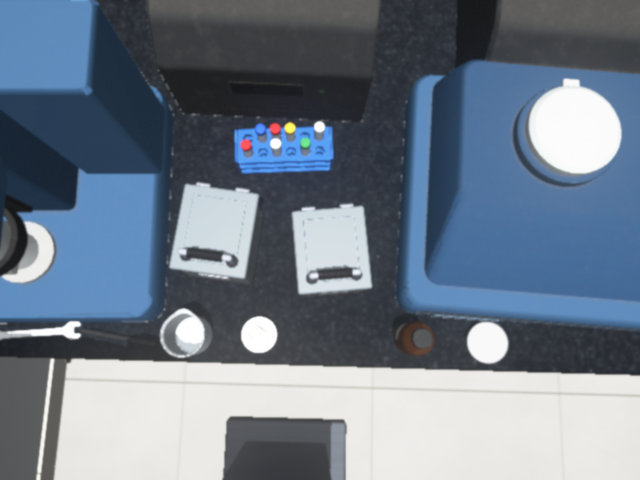

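The top view shows the left case with its sleeve near (208,256) and the right one near (335,273). In the side view the left case, sleeve near (302,279), looks taller, and the right sleeve is near (356,225). Beaker is at (186,333), tin at (259,334) and bottle at (416,338) in the top view.

```bash
cat > h.py <<'E'
import numpy as np, cv2
from rig import manip
def cam(n):
    m=manip.camera_model(n); f=240/np.tan(np.radians(m["vertical_fov"])/2)
    return f,m["cx"],m["cy"],np.array(m["R"]),np.array(m["t"])
def ray(n,p):
    f,cx,cy,R,t=cam(n); d=R.T@np.array([(p[0]-cx)/f,(p[1]-cy)/f,1]); return -R.T@t,d/np.linalg.norm(d)
def tri(pt,ps):
    o1,d1=ray("top",pt);o2,d2=ray("side",ps)
    s=np.linalg.lstsq(np.c_[d1,-d2],o2-o1,rcond=None)[0]
    a,b=o1+s[0]*d1,o2+s[1]*d2; return (a+b)/2,np.linalg.norm(a-b)
def onz(n,p,z):
    o,d=ray(n,p); return o+d*(z-o[2])/d[2]
def proj(n,X):
    f,cx,cy,R,t=cam(n); c=R@X+t; return c[:2]/c[2]*f+[cx,cy]
def dark(im,box,th=45):
    x0,y0,x1,y1=box; m=(im[y0:y1,x0:x1].max(2)<th).astype(np.uint8)
    k,l,s,c=cv2.connectedComponentsWithStats(m)
    i=1+np.argmax(s[1:,4]); pts=np.argwhere(l==i)[:,::-1]+[x0,y0]
    return cv2.minAreaRect(pts.astype(np.float32)),s[i,4]
E
python3 - <<'E'
from h import *
T=cv2.imread("pics/top0.png");S=cv2.imread("pics/side0.png")
for nm,bt,bs in(("L",(186,244,232,266),(287,262,316,296)),("R",(314,262,356,282),(346,210,364,240))):
    rt,at=dark(T,bt);rs,as_=dark(S,bs); print(nm,rt,at,rs,as_)
    X,g=tri(rt[0],rs[0]);print(X,g)
    # axis from top view
    bp=cv2.boxPoints(rt); e=[bp[i+1]-bp[i] for i in range(2)]; e=max(e,key=np.linalg.norm)/2
    A=onz("top",np.array(rt[0])-e,X[2]);B=onz("top",np.array(rt[0])+e,X[2]);d=A-B;print("len",np.linalg.norm(d),"axis deg",np.degrees(np.arctan2(d[1],d[0])))
    yl=np.arctan2(-d[0],d[1]) if d[1]>0 else np.arctan2(d[0],-d[1]); print("yaw",np.degrees(yl))
for n,p in(("beaker",(186,333)),("tin",(259,334)),("bottle",(416,338))): print(n,onz("top",p,{"beaker":.085,"tin":.022,"bottle":.115}[n]))
t,s=T[195:290,165:380],S[200:370,220:400]
a=cv2.resize(t,None,fx=3.5,fy=3.5);cv2.imwrite("pics/c.png",a)
E
```

```text
Traceback (most recent call last):
  File "h.py", line 19, in dark
    i=1+np.argmax(s[1:,4]); pts=np.argwhere(l==i)[:,::-1]+[x0,y0]
        ~~~~~~~~~^^^^^^^^^
ValueError: attempt to get argmax of an empty sequence
```

```bash
cat > m.py <<'E'
from h import *
T=cv2.imread("pics/top0.png");S=cv2.imread("pics/side0.png")
for nm,bt,bs in(("L",(186,244,232,266),(287,262,316,296)),("R",(314,262,356,282),(346,210,364,240))):
    rt,at=dark(T,bt,75);rs,as_=dark(S,bs,75); print(nm,rt,at,rs,as_)
    X,g=tri(rt[0],rs[0]);print(X,g)
    bp=cv2.boxPoints(rt); e=[bp[i+1]-bp[i] for i in range(2)]; e=max(e,key=np.linalg.norm)/2
    A=onz("top",np.array(rt[0])-e,X[2]);B=onz("top",np.array(rt[0])+e,X[2]);d=A-B;print("len",np.linalg.norm(d))
    d=d*np.sign(d[1]); print("yaw",np.degrees(np.arctan2(-d[0],d[1])))
for n,p in(("beaker",(186,333)),("tin",(259,334)),("bottle",(416,338))): print(n,onz("top",p,{"beaker":.085,"tin":.022,"bottle":.115}[n]))
t,s=T[195:290,165:380],S[200:370,220:400]
a=cv2.resize(t,None,fx=3.5,fy=3.5);cv2.imwrite("pics/c.png",a)
E
python3 m.py
```

```text
L ((203.98838806152344, 254.12391662597656), (33.66488265991211, 8.898480415344238), 5.355824947357178) 236 ((302.9411926269531, 279.23529052734375), (11.714244842529297, 28.63482093811035), 40.60129928588867) 170
[0.52386268 0.10114994 0.16554194] 0.0029157886220677167
len 0.050064930605006885
yaw -3.6725007409767763
R ((335.0000305175781, 273.0000305175781), (7.883294582366943, 31.533178329467773), 85.03025817871094) 167 ((360.0461730957031, 218.63076782226562), (3.224903106689453, 8.930500984191895), 7.125016689300537) 14
[ 0.50230382 -0.09541121  0.14436828] 0.006676582423983771
len 0.0480416097115569
yaw 6.71289700731302
beaker [0.40963156 0.13829961 0.085     ]
tin [0.41185952 0.02786166 0.022     ]
bottle [ 0.41196161 -0.22347979  0.115     ]
```

View pics/c.png

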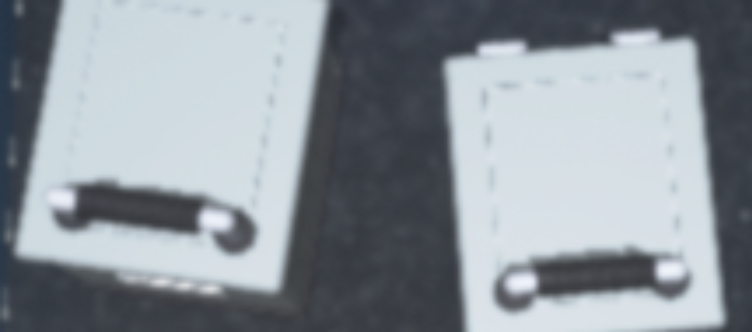

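```bash
python3 - <<'E'
from h import *
S=cv2.imread("pics/side0.png")
cv2.imwrite("pics/d.png",cv2.resize(S[200:330,225:385],None,fx=4.6,fy=4.6,interpolation=cv2.INTER_CUBIC))
E
```

```text
(no output)
```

View pics/d.png

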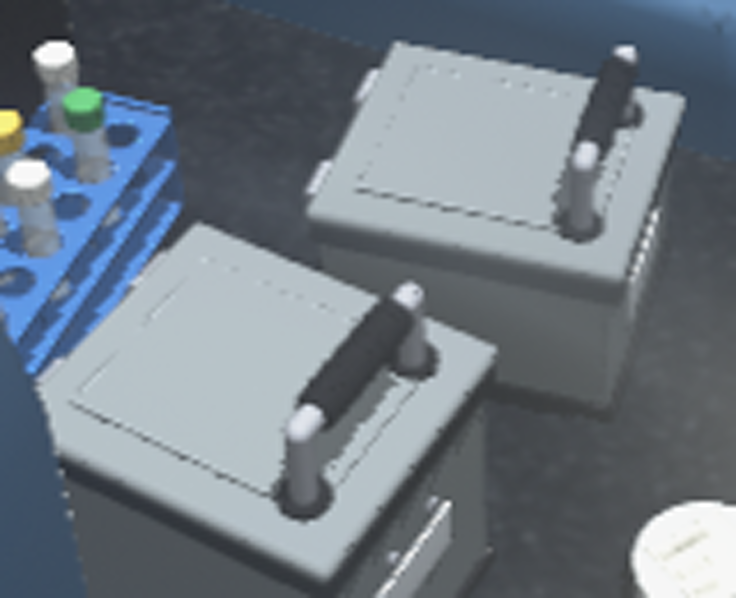

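```bash
python3 - <<'E'
from h import *
f=lambda p:(p[0]/3.5+165-.35,p[1]/3.5+195-.35); g=lambda p:(p[0]/4.6+225-.4,p[1]/4.6+200-.4)
for nm,tp,sp,z,l in(("tall",((62,200),(215,218)),((305,420),(409,293)),.163,((65,0),(17,255),(330,0),(280,292))),("low",((519,282),(670,270)),((584,155),(625,52)),.128,((446,62),(467,332),(694,40),(722,322)))):
    P=[]
    for a,b in zip(tp,sp):
        X,e=tri(f(a),g(b));P.append(X);print(nm,X.round(4),e.round(4), onz("top",f(a),z).round(4),onz("side",g(b),z).round(4))
    d=P[0]-P[1];print("mid",(sum(P)/2).round(4),"len",np.linalg.norm(d),"yaw",np.degrees(np.arctan2(-d[0],d[1])), (proj("top",(P[0]+P[1])/2)))
    q=[onz("top",f(p),z-.035) for p in l]
    for a,b in((0,1),(2,3)): d=q[a]-q[b];print("edge yaw",np.degrees(np.arctan2(d[1],d[0])))
E
```

```text
tall [0.5272 0.1329 0.1696] 0.0 [0.5282 0.1345 0.163 ] [0.5301 0.128  0.163 ]
tall [0.5204 0.0675 0.1708] 0.0019 [0.5224 0.069  0.163 ] [0.5227 0.0607 0.163 ]
mid [0.5238 0.1002 0.1702] len 0.0657510098981375 yaw -5.950024490918319 [204.26934312 254.67510572]
edge yaw -6.123892920416665
edge yaw -6.6651438681940025
low [ 0.5024 -0.0613  0.1347] 0.0 [ 0.5032 -0.0613  0.128 ] [ 0.5049 -0.0682  0.128 ]
low [ 0.5095 -0.1275  0.1357] 0.0 [ 0.5105 -0.1281  0.128 ] [ 0.5125 -0.1364  0.128 ]
mid [ 0.5059 -0.0944  0.1352] len 0.06662269564523692 yaw 6.152999290123375 [334.5165892  273.50466519]
edge yaw 6.426319952664314
edge yaw 6.238232620467057
```

The side crop confirms the left case is the taller one: bar ends at crop (305,420) and (409,293), low case's at (584,155) and (625,52). Next I check the blue machine's clearance on the left and compute the approach.

```bash
cat >> h.py <<'E'
def go(p,yaw):
    "delta in tool axes to TCP p with tool pointing down, tool y at heading yaw (rad)"
    from scipy.spatial.transform import Rotation as Ro
    s=manip.state(); q=s["tool_rot"]; R=Ro.from_quat([q[1],q[2],q[3],q[0]])
    y=np.array([np.cos(yaw),np.sin(yaw),0]); z=np.array([0,0,-1.]); G=Ro.from_matrix(np.c_[np.cross(y,z),y,z])
    print("d",R.inv().apply(np.array(p)-s["position"]).round(4),"rv",(R.inv()*G).as_rotvec().round(4))
def st():
    s=manip.state(); print(round(s["time_s"],2),s["position"].round(4),"F",s["ft_force"].round(1),"gap",round(s["finger_gap"],4),"grip",round(s["finger_force"],1))
E
python3 - <<'E'
from h import *
for a,b in(((160,172),(245,350)),((90,95),(222,270)),((75,208),(222,270)),((100,0),(152,172)),((165,315),(325,385)),((160,320),(328,378)),((75,208),(245,350)),((90,95),(152,172))):
    X,e=tri(a,b);print(a,b,X.round(3),e.round(3))
print("cams",ray("top",(0,0))[0],ray("side",(0,0))[0])
for p in((.234,.606,.25),(.3,.4,.3),(.4,.2,.3),(.5245,.1005,.26),(.5245,.1005,.158)):print(p);go(p,np.radians(-6.2))
E
```

```text
(160, 172) (245, 350) [0.635 0.196 0.064] 0.091
(90, 95) (222, 270) [0.641 0.215 0.293] 0.129
(75, 208) (222, 270) [0.557 0.236 0.305] 0.001
(100, 0) (152, 172) [0.736 0.173 0.386] 0.086
(165, 315) (325, 385) [0.443 0.188 0.039] 0.009
(160, 320) (328, 378) [0.435 0.188 0.066] 0.012
(75, 208) (245, 350) [0.551 0.271 0.206] 0.058
(90, 95) (152, 172) [0.667 0.195 0.389] 0.001
cams [ 0.40476459 -0.0587423   0.94403542] [0.29293589 0.52277781 0.69793158]
(0.234, 0.606, 0.25)
d [-0.0004  0.0002 -0.0162] rv [-1.6000e-03  1.1000e-03  1.3113e+00]
(0.3, 0.4, 0.3)
d [-0.1361 -0.1684 -0.0659] rv [-1.6000e-03  1.1000e-03  1.3113e+00]
(0.4, 0.2, 0.3)
d [-0.3013 -0.3191 -0.0657] rv [-1.6000e-03  1.1000e-03  1.3113e+00]
(0.5245, 0.1005, 0.26)
d [-0.4532 -0.3671 -0.0256] rv [-1.6000e-03  1.1000e-03  1.3113e+00]
(0.5245, 0.1005, 0.158)
d [-0.4533 -0.3669  0.0764] rv [-1.6000e-03  1.1000e-03  1.3113e+00]
```

Units first: shifts go in shares of 0.75 m and turns go in shares of 2 pi rad. So -0.2 m is -0.2667, -0.066 m is -0.088, 0.88 rad is 0.1401.

Emit:
{"api": "steer_hand", "payload": {"steps": [[[-0.02,-0.0187,-0.0133],[0,0,0.0095]],[[-0.06,-0.0573,-0.0267],[0,0,0.0286]],[[-0.1,-0.0933,-0.04],[0,0,0.0477]],[[-0.1373,-0.1307,-0.0533],[0,0,0.0668]],[[-0.1747,-0.1653,-0.0667],[0,0,0.0859]],[[-0.2107,-0.2,-0.08],[0,0,0.105]],[[-0.2427,-0.2293,-0.088],[0,0,0.1241]],[[-0.2667,-0.252,-0.088],[0,0,0.1401]]], "aperture": 0.07}}

```text
time_s: 0.77
position: [0.3543, 0.3556, 0.3021]
tool_rot: [0.001, 0.588, 0.809, 0.001]
ft_force: [0.7, -0.4, 0.4]
finger_gap: 0.0702
finger_force: 0.0
```

```bash
python3 -c "
from h import *
go((.42,.17,.29),np.radians(-6.2));go((.5245,.1005,.27),np.radians(-6.2));print(manip.state()['joints'])"
```

```text
d [-0.1968  0.0052  0.0121] rv [ 0.0021 -0.0005  0.4223]
d [-0.2952  0.083   0.0322] rv [ 0.0021 -0.0005  0.4223]
[-0.64731069  0.14586656 -0.21502986  1.84084513  0.03507591  1.15652609
 -0.56010723]
```

To row units: -0.26 m is -0.3467, -0.238 m is -0.3173, 0.422 rad is 0.0672.

Emit:
{"api": "steer_hand", "payload": {"steps": [[[-0.04,0.0013,0],[0,0,0.0127]],[[-0.0867,0.004,0],[0,0,0.0286]],[[-0.1333,0.0067,0],[0,0,0.0446]],[[-0.18,0.0107,0],[0,0,0.0573]],[[-0.2293,0.0267,0.0067],[0,0,0.0672]],[[-0.2733,0.0467,0.0133],[0,0,0.0672]],[[-0.3173,0.0667,0.0267],[0,0,0.0672]],[[-0.3467,0.0827,0.0373],[0,0,0.0672]]]}}

```text
time_s: 1.43
position: [0.4953, 0.1277, 0.2723]
tool_rot: [0.001, 0.742, 0.67, -0.0]
ft_force: [0.2, -0.5, 0.6]
finger_gap: 0.0699
finger_force: 0.0
```

```bash
python3 -c "
from h import *
go((.5245,.1005,.2),np.radians(-6.2));go((.5245,.1005,.159),np.radians(-6.2))"
```

```text
d [-0.024   0.0318  0.0724] rv [0.0009 0.0011 0.006 ]
d [-0.024   0.0318  0.1134] rv [0.0009 0.0011 0.006 ]
```

To row units: 0.072 m is 0.096, 0.06 m is 0.08, 0.006 rad is 0.001.

Emit:
{"api": "steer_hand", "payload": {"steps": [[[-0.02,0.0267,0.02],[0,0,0.001]],[[-0.032,0.0427,0.0467],[0,0,0.001]],[[-0.032,0.0427,0.08],[0,0,0.001]],[[-0.032,0.0427,0.096],[0,0,0.001]],[[-0.032,0.0427,0.096],[0,0,0.001]]], "aperture": 0.05}}

```text
time_s: 1.85
position: [0.5206, 0.1033, 0.1971]
tool_rot: [-0.002, 0.743, 0.669, -0.003]
ft_force: [-0.4, -0.5, 0.4]
finger_gap: 0.0502
finger_force: 0.0
```

```bash
python3 - <<'E'
from h import *
go((.5245,.1005,.159),np.radians(-6.2))
for n in("top","side"):cv2.imwrite(f"pics/{n}1.png",manip.capture(n)[:,:,::-1])
a=cv2.imread("pics/top1.png")[180:320,130:330];b=cv2.imread("pics/side1.png")[180:320,200:400]
cv2.imwrite("pics/e.png",cv2.resize(np.hstack([a,b]),None,fx=2,fy=2))
E
```

```text
d [-0.0023  0.0044  0.0381] rv [-0.0067  0.0025  0.0025]
```

View pics/e.png

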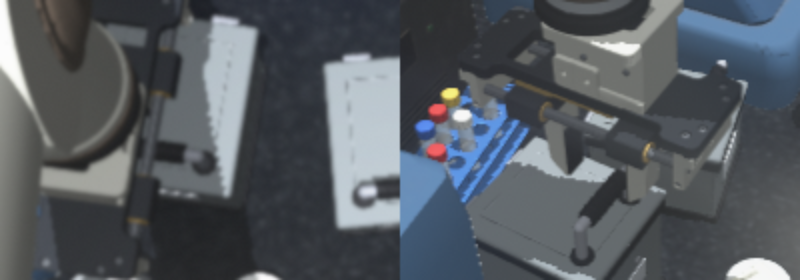

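The fingers, side crop (565,140) and (635,180), stand fore and aft of the bar, over its middle. Descending and closing.

To row units: 0.037 m is 0.0493, 0.036 m is 0.048, -0.005 rad is -0.0008.

Emit:
{"api": "steer_hand", "payload": {"steps": [[[-0.0027,0.0053,0.016],[-0.0008,0.0003,0.0003]],[[-0.0027,0.0053,0.0373],[-0.0008,0.0003,0.0003]],[[-0.0027,0.0053,0.048],[-0.0008,0.0003,0.0003]],[[-0.0027,0.0053,0.0493],[-0.0008,0.0003,0.0003]]]}}

```text
time_s: 2.28
position: [0.5263, 0.1021, 0.1632]
tool_rot: [0.001, 0.744, 0.668, 0.002]
ft_force: [0.1, -0.3, -0.8]
finger_gap: 0.05
finger_force: 0.0
```

Emit:
{"api": "steer_hand", "payload": {"steps": [[[0,0,0],[0,0,0]],[[0,0,0],[0,0,0]],[[0,0,0],[0,0,0]],[[0,0,0],[0,0,0]],[[0,0,0],[0,0,0]],[[0,0,0],[0,0,0]]], "aperture": 0.0}}

```text
time_s: 2.78
position: [0.5257, 0.1022, 0.1637]
tool_rot: [0.0, 0.744, 0.668, 0.002]
ft_force: [0.9, 0.6, 4.1]
finger_gap: 0.0153
finger_force: 30.1
```

```bash
python3 -c "
from h import *
go((.5245,.1005,.159),np.radians(-6.2));print(manip.state()['wrist_torque'])"
```

```text
d [-0.0018 -0.001   0.0047] rv [ 0.0025 -0.0019  0.0014]
[-0.17506971 -0.5845538   0.00866952]
```

To row units: 0.007 m is 0.0093, 0.004 m is 0.0053.

Emit:
{"api": "steer_hand", "payload": {"steps": [[[0,0,0],[0,0,0]],[[0,0,0],[0,0,0]],[[0,0,0.0053],[0,0,0]],[[0,0,0.0093],[0,0,0]],[[0,0,0.0093],[0,0,0]]], "aperture": 0.035}}

```text
time_s: 3.2
position: [0.5266, 0.1018, 0.1558]
tool_rot: [0.001, 0.744, 0.668, 0.002]
ft_force: [-0.1, 0.8, -0.5]
finger_gap: 0.0347
finger_force: 0.0
```

Emit:
{"api": "steer_hand", "payload": {"steps": [[[0,0,0],[0,0,0]],[[0,0,0],[0,0,0]],[[0,0,0],[0,0,0]],[[0,0,0],[0,0,0]],[[0,0,0],[0,0,0]],[[0,0,0],[0,0,0]]], "aperture": 0.0}}

```text
time_s: 3.7
position: [0.5258, 0.1021, 0.1564]
tool_rot: [0.0, 0.744, 0.668, 0.002]
ft_force: [-4.9, -0.3, 2.1]
finger_gap: 0.0147
finger_force: 30.0
```

To row units: -0.004 m is -0.0053, -0.003 m is -0.004.

Emit:
{"api": "steer_hand", "payload": {"steps": [[[0,0,-0.0013],[0,0,0]],[[0,0,-0.0027],[0,0,0]],[[0,0,-0.004],[0,0,0]],[[0,0,-0.0053],[0,0,0]],[[0,0,-0.0053],[0,0,0]]]}}

```text
time_s: 4.12
position: [0.5275, 0.1019, 0.1609]
tool_rot: [0.002, 0.744, 0.668, 0.003]
ft_force: [-0.1, 1.1, -3.5]
finger_gap: 0.0152
finger_force: 30.0
```

To row units: -0.003 m is -0.004, -0.002 m is -0.0027.

Emit:
{"api": "steer_hand", "payload": {"steps": [[[0,0,-0.0013],[0,0,0]],[[0,0,-0.0027],[0,0,0]],[[0,0,-0.004],[0,0,0]],[[0,0,-0.004],[0,0,0]]]}}

```text
time_s: 4.45
position: [0.5291, 0.1017, 0.1645]
tool_rot: [0.003, 0.744, 0.668, 0.004]
ft_force: [4.8, -0.6, -5.6]
finger_gap: 0.0151
finger_force: 30.0
```

The lid gives (about 6 N over 8 mm), so the tall catch is tipped back. Raising it along the arc to re-arm.

To row units: -0.05 m is -0.0667, 0.0455 m is 0.0607.

Emit:
{"api": "steer_hand", "payload": {"steps": [[[0,0.004,-0.008],[0,0,0]],[[0,0.01,-0.0173],[0,0,0]],[[0,0.0167,-0.0267],[0,0,0]],[[0,0.024,-0.036],[0,0,0]],[[0,0.0327,-0.044],[0,0,0]],[[0,0.0413,-0.0527],[0,0,0]],[[0,0.0507,-0.06],[0,0,0]],[[0,0.0607,-0.0667],[0,0,0]]]}}

```text
time_s: 5.12
position: [0.572, 0.0969, 0.2135]
tool_rot: [0.001, 0.744, 0.668, 0.002]
ft_force: [3.5, 1.4, -13.3]
finger_gap: 0.0149
finger_force: 30.0
```

To row units: 0.007 m is 0.0093, -0.0045 m is -0.006.

Emit:
{"api": "steer_hand", "payload": {"steps": [[[0,0.0053,-0.0033],[0,0,0]],[[0,0.0093,-0.006],[0,0,0]],[[0,0.0093,-0.006],[0,0,0]],[[0,0.0093,-0.006],[0,0,0]],[[0,0.0093,-0.006],[0,0,0]],[[0,0.0093,-0.006],[0,0,0]],[[0,0.0093,-0.006],[0,0,0]]]}}

```text
time_s: 5.7
position: [0.5794, 0.0961, 0.2178]
tool_rot: [0.001, 0.744, 0.668, 0.003]
ft_force: [6.9, 1.1, -14.1]
finger_gap: 0.0152
finger_force: 30.0
```

```bash
python3 - <<'E'
from h import *
go((.5258,.1021,.1564),np.radians(-6.2))
a=manip.capture("side")[:,:,::-1];cv2.imwrite("pics/f.png",cv2.resize(a[180:330,200:400],None,fx=3,fy=3))
E
```

```text
d [ 0.0001 -0.0542  0.0611] rv [ 0.0057 -0.0019  0.0012]
```

View pics/f.png

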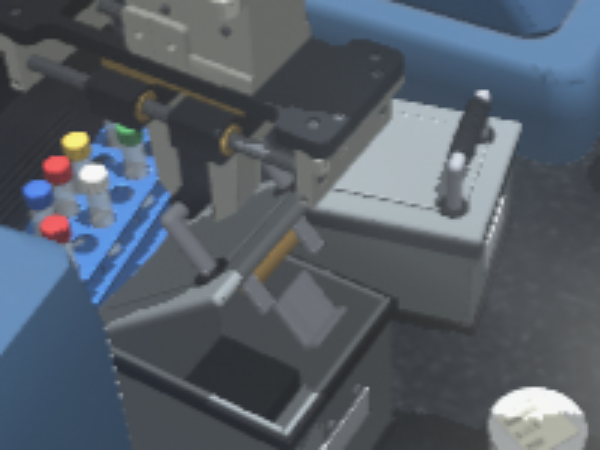

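The lid stands about 40° open and is re-armed. Pressing down slowly along the arc.

To row units: -0.0365 m is -0.0487, -0.0325 m is -0.0433.

Emit:
{"api": "steer_hand", "payload": {"steps": [[[0,-0.0067,0.004],[0,0,0]],[[0,-0.014,0.0087],[0,0,0]],[[0,-0.02,0.0133],[0,0,0]],[[0,-0.026,0.018],[0,0,0]],[[0,-0.032,0.0233],[0,0,0]],[[0,-0.038,0.0287],[0,0,0]],[[0,-0.0433,0.0347],[0,0,0]],[[0,-0.0487,0.0407],[0,0,0]]]}}

```text
time_s: 6.42
position: [0.5449, 0.1, 0.1893]
tool_rot: [0.003, 0.744, 0.668, 0.004]
ft_force: [6.8, -0.7, -5.4]
finger_gap: 0.0154
finger_force: 30.0
```

Emit:
{"api": "steer_hand", "payload": {"steps": [[[0,-0.0047,0.0063],[0,0,0]],[[0,-0.0093,0.0127],[0,0,0]],[[0,-0.0133,0.0193],[0,0,0]],[[0,-0.0169,0.0267],[0,0,0]],[[0,-0.0204,0.0333],[0,0,0]],[[0,-0.0207,0.0333],[0,0,0]]]}}

```text
time_s: 6.92
position: [0.5282, 0.1018, 0.1626]
tool_rot: [0.002, 0.744, 0.668, 0.003]
ft_force: [7.7, -0.6, -6.8]
finger_gap: 0.0152
finger_force: 30.0
```

To row units: 0.009 m is 0.012, 0.008 m is 0.0107.

Emit:
{"api": "steer_hand", "payload": {"steps": [[[0,-0.0013,0.004],[0,0,0]],[[0,-0.0027,0.008],[0,0,0]],[[0,-0.0027,0.0107],[0,0,0]],[[0,-0.0027,0.012],[0,0,0]],[[0,-0.0027,0.012],[0,0,0]]]}}

```text
time_s: 7.33
position: [0.5257, 0.1022, 0.1561]
tool_rot: [0.001, 0.744, 0.668, 0.003]
ft_force: [-4.3, -2.0, 18.0]
finger_gap: 0.0155
finger_force: 30.0
```

To row units: 0.0025 m is 0.0033, 0.0015 m is 0.002.

Emit:
{"api": "steer_hand", "payload": {"steps": [[[0,0,0.002],[0,0,0]],[[0,0,0.0033],[0,0,0]],[[0,0,0.0033],[0,0,0]],[[0,0,0.0033],[0,0,0]]]}}

```text
time_s: 7.67
position: [0.5258, 0.1022, 0.1555]
tool_rot: [0.001, 0.744, 0.668, 0.003]
ft_force: [-9.6, -2.3, 34.1]
finger_gap: 0.0149
finger_force: 30.0
```

Emit:
{"api": "steer_hand", "payload": {"steps": [[[0,0,-0.004],[0,0,0]],[[0,0,-0.008],[0,0,0]],[[0,0,-0.0107],[0,0,0]],[[0,0,-0.012],[0,0,0]],[[0,0,-0.012],[0,0,0]]]}}

```text
time_s: 8.08
position: [0.5268, 0.102, 0.1593]
tool_rot: [0.002, 0.744, 0.668, 0.003]
ft_force: [10.6, -0.3, -10.3]
finger_gap: 0.0151
finger_force: 30.0
```

To row units: -0.0015 m is -0.002, -0.001 m is -0.0013.

Emit:
{"api": "steer_hand", "payload": {"steps": [[[0,0,-0.0013],[0,0,0]],[[0,0,-0.002],[0,0,0]],[[0,0,-0.002],[0,0,0]],[[0,0,-0.002],[0,0,0]]]}}

```text
time_s: 8.42
position: [0.527, 0.102, 0.16]
tool_rot: [0.002, 0.744, 0.668, 0.003]
ft_force: [12.5, -0.5, -16.3]
finger_gap: 0.0148
finger_force: 30.0
```

It now holds. I ease the sideways pull and firm up the tug.

To row units: -0.0015 m is -0.002, 0.001 m is 0.0013.

Emit:
{"api": "steer_hand", "payload": {"steps": [[[0,0.0013,-0.0007],[0,0,0]],[[0,0.002,-0.002],[0,0,0]],[[0,0.002,-0.002],[0,0,0]],[[0,0.002,-0.002],[0,0,0]],[[0,0.002,-0.002],[0,0,0]]]}}

```text
time_s: 8.83
position: [0.5272, 0.1019, 0.1606]
tool_rot: [0.001, 0.744, 0.668, 0.002]
ft_force: [11.8, 0.6, -19.6]
finger_gap: 0.0155
finger_force: 30.0
```

To row units: 0.003 m is 0.004, -0.0015 m is -0.002.

Emit:
{"api": "steer_hand", "payload": {"steps": [[[0,0.002,-0.0013],[0,0,0]],[[0,0.004,-0.002],[0,0,0]],[[0,0.004,-0.002],[0,0,0]],[[0,0.004,-0.002],[0,0,0]],[[0,0.004,-0.002],[0,0,0]]]}}

```text
time_s: 9.25
position: [0.5274, 0.1019, 0.1609]
tool_rot: [-0.0, 0.744, 0.669, 0.0]
ft_force: [7.6, 1.1, -19.8]
finger_gap: 0.0153
finger_force: 30.0
```

To row units: -0.0015 m is -0.002, -0.001 m is -0.0013.

Emit:
{"api": "steer_hand", "payload": {"steps": [[[0,0.0007,-0.0013],[0,0,0]],[[0,0.0007,-0.002],[0,0,0]],[[0,0.0007,-0.002],[0,0,0]],[[0,0.0007,-0.002],[0,0,0]]]}}

```text
time_s: 9.58
position: [0.5277, 0.1018, 0.1617]
tool_rot: [-0.001, 0.744, 0.669, -0.0]
ft_force: [9.0, 2.0, -25.8]
finger_gap: 0.0148
finger_force: 30.0
```

The tall lid holds at about 26 N. Setting it back home, releasing and rising.

To row units: 0.0115 m is 0.0153, 0.004 m is 0.0053.

Emit:
{"api": "steer_hand", "payload": {"steps": [[[0,-0.0013,0.0053],[0,0,0]],[[0,-0.004,0.0107],[0,0,0]],[[0,-0.0067,0.0153],[0,0,0]],[[0,-0.0067,0.0153],[0,0,0]],[[0,-0.0067,0.0153],[0,0,0]]]}}

```text
time_s: 10.0
position: [0.5257, 0.1021, 0.1561]
tool_rot: [0.001, 0.744, 0.668, 0.003]
ft_force: [-1.2, -0.8, 7.0]
finger_gap: 0.0151
finger_force: 30.0
```

```bash
python3 -c "
from h import *
go((.5258,.1021,.156),np.radians(-6.2))"
```

```text
d [-0.      0.0001  0.0001] rv [ 0.0059 -0.0024  0.0012]
```

To row units: -0.075 m is -0.1, -0.07 m is -0.0933.

Emit:
{"api": "steer_hand", "payload": {"steps": [[[0,0,0],[0,0,0]],[[0,0,0],[0,0,0]],[[0,0,0],[0,0,0]],[[0,0,-0.0133],[0,0,0]],[[0,0,-0.04],[0,0,0]],[[0,0,-0.0733],[0,0,0]],[[0,0,-0.0933],[0,0,0]],[[0,0,-0.1],[0,0,0]]], "aperture": 0.05}}

```text
time_s: 10.67
position: [0.5266, 0.1025, 0.233]
tool_rot: [0.002, 0.744, 0.668, 0.004]
ft_force: [0.8, -0.2, -0.1]
finger_gap: 0.0501
finger_force: 0.0
```

```bash
python3 -c "
from h import *
go((.508,-.0945,.23),np.radians(6.3));go((.508,-.0945,.16),np.radians(6.3))"
```

```text
d [-0.1978  0.0025  0.0023] rv [ 0.0095 -0.0028 -0.2169]
d [-0.1981  0.0019  0.0723] rv [ 0.0095 -0.0028 -0.2169]
```

To row units: -0.198 m is -0.264, -0.18 m is -0.24, -0.217 rad is -0.0345.

Emit:
{"api": "steer_hand", "payload": {"steps": [[[-0.02,0,0],[0.0006,0,-0.0032]],[[-0.06,0,0],[0.001,-0.0002,-0.0111]],[[-0.1067,0.0013,0],[0.0013,-0.0003,-0.0191]],[[-0.1533,0.0013,0],[0.0014,-0.0005,-0.0271]],[[-0.2,0.0027,0.0013],[0.0014,-0.0005,-0.0345]],[[-0.24,0.0027,0.0027],[0.0014,-0.0005,-0.0345]],[[-0.264,0.0027,0.0027],[0.0014,-0.0005,-0.0345]],[[-0.264,0.0027,0.0027],[0.0014,-0.0005,-0.0345]]]}}

```text
time_s: 11.33
position: [0.5043, -0.1006, 0.2269]
tool_rot: [-0.001, 0.67, 0.742, -0.003]
ft_force: [-0.3, 0.2, 0.2]
finger_gap: 0.0498
finger_force: 0.0
```

```bash
python3 -c "
from h import *
go((.508,-.0945,.16),np.radians(6.3));go((.508,-.0945,.121),np.radians(6.3))"
```

```text
d [0.0059 0.0046 0.0669] rv [-0.0057  0.003  -0.0074]
d [0.006  0.0049 0.1059] rv [-0.0057  0.003  -0.0074]
```

To row units: 0.066 m is 0.088, 0.06 m is 0.08, -0.007 rad is -0.0011.

Emit:
{"api": "steer_hand", "payload": {"steps": [[[0.0067,0.0053,0.02],[-0.0008,0.0005,-0.001]],[[0.008,0.0061,0.0533],[-0.0008,0.0005,-0.0011]],[[0.008,0.0061,0.08],[-0.0008,0.0005,-0.0011]],[[0.008,0.0061,0.088],[-0.0008,0.0005,-0.0011]],[[0.008,0.0061,0.088],[-0.0008,0.0005,-0.0011]]]}}

```text
time_s: 11.75
position: [0.5078, -0.0877, 0.1594]
tool_rot: [-0.002, 0.664, 0.748, -0.0]
ft_force: [0.5, 0.3, 1.0]
finger_gap: 0.0499
finger_force: 0.0
```

```bash
python3 - <<'E'
from h import *
go((.508,-.0945,.121),np.radians(6.3))
a=manip.capture("side")[:,:,::-1];cv2.imwrite("pics/g.png",cv2.resize(a[160:310,230:430],None,fx=3,fy=3))
E
```

```text
d [-0.0069 -0.0005  0.0383] rv [-0.0036 -0.0032  0.0079]
```

View pics/g.png

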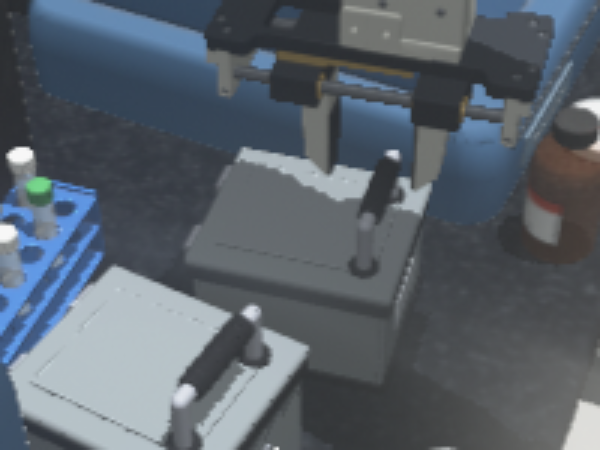

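Tall lid is shut; the fingers, crop (325,170) and (425,185), straddle the low bar at (382,188). Descending.

To row units: 0.038 m is 0.0507, -0.003 m is -0.004, -0.003 rad is -0.0005.

Emit:
{"api": "steer_hand", "payload": {"steps": [[[-0.004,0,0.016],[-0.0005,-0.0005,0.001]],[[-0.0067,0,0.0373],[-0.0005,-0.0005,0.0011]],[[-0.0067,0,0.0493],[-0.0005,-0.0005,0.0011]],[[-0.0067,0,0.0507],[-0.0005,-0.0005,0.0011]],[[-0.0067,0,0.0507],[-0.0005,-0.0005,0.0011]]]}}

```text
time_s: 12.22
position: [0.5103, -0.0934, 0.1236]
tool_rot: [0.002, 0.667, 0.745, 0.001]
ft_force: [-0.7, -0.0, 0.5]
finger_gap: 0.0499
finger_force: 0.0
```

```bash
python3 -c "
from h import *
st();go((.508,-.0945,.121),np.radians(6.3))"
```

```text
12.22 [ 0.5103 -0.0934  0.1236] F [-0.7 -0.   0.5] gap 0.0499 grip 0.0
d [-0.0009 -0.0025  0.0026] rv [0.0038 0.0009 0.0002]
```

Emit:
{"api": "steer_hand", "payload": {"steps": [[[0,0,0],[0,0,0]],[[0,0,0],[0,0,0]],[[0,0,0],[0,0,0]],[[0,0,0],[0,0,0]],[[0,0,0],[0,0,0]],[[0,0,0],[0,0,0]]], "aperture": 0.0}}

```text
time_s: 12.72
position: [0.5069, -0.094, 0.1225]
tool_rot: [-0.001, 0.667, 0.745, -0.001]
ft_force: [-3.0, -0.7, 4.6]
finger_gap: 0.015
finger_force: 30.1
```

To row units: -0.004 m is -0.0053, -0.003 m is -0.004.

Emit:
{"api": "steer_hand", "payload": {"steps": [[[0,0,-0.0013],[0,0,0]],[[0,0,-0.0027],[0,0,0]],[[0,0.0013,-0.004],[0,0,0]],[[0,0.0013,-0.0053],[0,0,0]],[[0,0.0013,-0.0053],[0,0,0]],[[0,0.0013,-0.0053],[0,0,0]]]}}

```text
time_s: 13.22
position: [0.5085, -0.0937, 0.1264]
tool_rot: [-0.0, 0.667, 0.745, -0.001]
ft_force: [-6.5, -0.8, 0.1]
finger_gap: 0.0152
finger_force: 30.0
```

To row units: -0.003 m is -0.004, -0.002 m is -0.0027.

Emit:
{"api": "steer_hand", "payload": {"steps": [[[0,0,-0.0013],[0,0,0]],[[0,0,-0.0027],[0,0,0]],[[0,0,-0.004],[0,0,0]],[[0,0,-0.004],[0,0,0]],[[0,0,-0.004],[0,0,0]]]}}

```text
time_s: 13.63
position: [0.5102, -0.0936, 0.1301]
tool_rot: [0.001, 0.667, 0.745, 0.0]
ft_force: [-6.2, -1.1, -1.3]
finger_gap: 0.0152
finger_force: 30.0
```

The low lid gives as well. Raising it the same way.

To row units: -0.05 m is -0.0667, 0.0455 m is 0.0607.

Emit:
{"api": "steer_hand", "payload": {"steps": [[[0,0.004,-0.008],[0,0,0]],[[0,0.01,-0.0173],[0,0,0]],[[0,0.0167,-0.0267],[0,0,0]],[[0,0.024,-0.036],[0,0,0]],[[0,0.0327,-0.044],[0,0,0]],[[0,0.0413,-0.0527],[0,0,0]],[[0,0.0507,-0.06],[0,0,0]],[[0,0.0607,-0.0667],[0,0,0]]]}}

```text
time_s: 14.3
position: [0.5573, -0.0881, 0.1818]
tool_rot: [0.002, 0.667, 0.745, 0.002]
ft_force: [-3.3, -0.5, -2.6]
finger_gap: 0.0149
finger_force: 30.0
```

Emit:
{"api": "steer_hand", "payload": {"steps": [[[0,0.0053,-0.0033],[0,0,0]],[[0,0.0093,-0.006],[0,0,0]],[[0,0.0093,-0.006],[0,0,0]],[[0,0.0093,-0.006],[0,0,0]],[[0,0.0093,-0.006],[0,0,0]],[[0,0.0093,-0.006],[0,0,0]],[[0,0.0093,-0.006],[0,0,0]]]}}

```text
time_s: 14.88
position: [0.5636, -0.0874, 0.1852]
tool_rot: [0.002, 0.667, 0.745, 0.002]
ft_force: [0.1, 1.7, 1.7]
finger_gap: 0.0147
finger_force: 30.0
```

```bash
python3 - <<'E'
from h import *
go((.5069,-.094,.1225),np.radians(6.3))
a=manip.capture("side")[:,:,::-1];cv2.imwrite("pics/i.png",cv2.resize(a[160:310,230:430],None,fx=3,fy=3))
E
```

```text
d [-0.0003 -0.0574  0.0624] rv [0.0052 0.001  0.0003]
```

View pics/i.png

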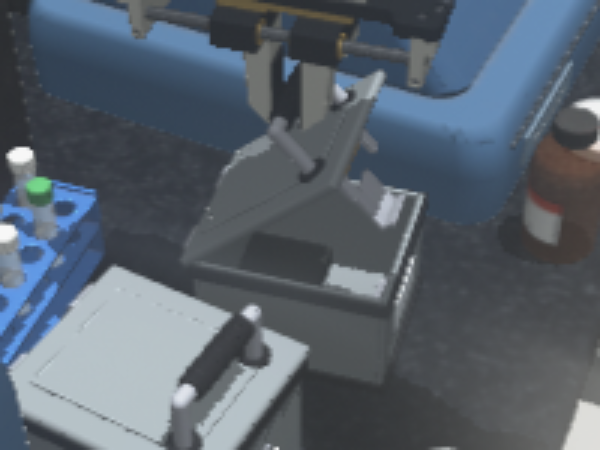

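The low lid is about 40° up, hook hanging down into view. Pressing it down slowly.

To row units: -0.0365 m is -0.0487, -0.0325 m is -0.0433.

Emit:
{"api": "steer_hand", "payload": {"steps": [[[0,-0.0067,0.004],[0,0,0]],[[0,-0.014,0.0087],[0,0,0]],[[0,-0.02,0.0133],[0,0,0]],[[0,-0.026,0.018],[0,0,0]],[[0,-0.032,0.0233],[0,0,0]],[[0,-0.038,0.0287],[0,0,0]],[[0,-0.0433,0.0347],[0,0,0]],[[0,-0.0487,0.0407],[0,0,0]]]}}

```text
time_s: 15.6
position: [0.5249, -0.0919, 0.1537]
tool_rot: [0.0, 0.667, 0.745, 0.0]
ft_force: [-4.3, 1.1, 3.6]
finger_gap: 0.0151
finger_force: 30.0
```

Emit:
{"api": "steer_hand", "payload": {"steps": [[[0,-0.0047,0.0063],[0,0,0]],[[0,-0.0093,0.0127],[0,0,0]],[[0,-0.0133,0.0193],[0,0,0]],[[0,-0.0169,0.0267],[0,0,0]],[[0,-0.0204,0.0333],[0,0,0]],[[0,-0.0207,0.0333],[0,0,0]]]}}

```text
time_s: 16.1
position: [0.509, -0.0937, 0.1276]
tool_rot: [0.0, 0.667, 0.745, -0.0]
ft_force: [-3.7, 0.2, -3.4]
finger_gap: 0.0157
finger_force: 30.0
```

Emit:
{"api": "steer_hand", "payload": {"steps": [[[0,-0.0013,0.004],[0,0,0]],[[0,-0.0027,0.008],[0,0,0]],[[0,-0.0027,0.0107],[0,0,0]],[[0,-0.0027,0.012],[0,0,0]],[[0,-0.0027,0.012],[0,0,0]]]}}

```text
time_s: 16.52
position: [0.5071, -0.094, 0.122]
tool_rot: [-0.0, 0.667, 0.745, -0.0]
ft_force: [-16.4, 2.2, 28.3]
finger_gap: 0.015
finger_force: 30.0
```

To row units: -0.0105 m is -0.014, -0.009 m is -0.012.

Emit:
{"api": "steer_hand", "payload": {"steps": [[[0,0,0],[0,0,0]],[[0,0.0013,-0.004],[0,0,0]],[[0,0.0027,-0.008],[0,0,0]],[[0,0.0027,-0.012],[0,0,0]],[[0,0.0027,-0.014],[0,0,0]],[[0,0.0027,-0.014],[0,0,0]]]}}

```text
time_s: 17.02
position: [0.5091, -0.0937, 0.1282]
tool_rot: [-0.0, 0.667, 0.745, -0.001]
ft_force: [-0.0, -2.0, -21.1]
finger_gap: 0.015
finger_force: 30.0
```

To row units: -0.0005 m is -0.0007.

Emit:
{"api": "steer_hand", "payload": {"steps": [[[0,0,-0.0007],[0,0,0]],[[0,0,-0.0007],[0,0,0]],[[0,0,-0.0007],[0,0,0]],[[0,0,-0.0007],[0,0,0]]]}}

```text
time_s: 17.35
position: [0.5093, -0.0936, 0.1287]
tool_rot: [-0.0, 0.667, 0.745, -0.001]
ft_force: [-0.4, -2.4, -26.4]
finger_gap: 0.0151
finger_force: 30.0
```

It holds at 26 N. Setting it home, releasing and rising.

To row units: 0.009 m is 0.012, 0.0085 m is 0.0113.

Emit:
{"api": "steer_hand", "payload": {"steps": [[[0,-0.0013,0.004],[0,0,0]],[[0,-0.0027,0.008],[0,0,0]],[[0,-0.0027,0.0113],[0,0,0]],[[0,-0.0027,0.012],[0,0,0]],[[0,-0.0027,0.012],[0,0,0]]]}}

```text
time_s: 17.77
position: [0.5071, -0.094, 0.1228]
tool_rot: [-0.0, 0.667, 0.745, -0.0]
ft_force: [-12.5, -1.5, 0.9]
finger_gap: 0.0149
finger_force: 30.0
```

Emit:
{"api": "steer_hand", "payload": {"steps": [[[0,0,0],[0,0,0]],[[0,0,0],[0,0,0]],[[0,0,0],[0,0,0]],[[0,0,-0.0133],[0,0,0]],[[0,0,-0.04],[0,0,0]],[[0,0,-0.08],[0,0,0]],[[0,0,-0.12],[0,0,0]],[[0,0,-0.1333],[0,0,0]]], "aperture": 0.05}}

```text
time_s: 18.43
position: [0.5138, -0.0941, 0.2289]
tool_rot: [0.006, 0.667, 0.745, 0.005]
ft_force: [1.3, 0.3, 0.5]
finger_gap: 0.0495
finger_force: 0.0
```

```bash
python3 - <<'E'
from h import *
a=manip.capture("side")[:,:,::-1];b=manip.capture("top")[:,:,::-1]
cv2.imwrite("pics/j.png",np.hstack([cv2.resize(a[190:410,220:440],(400,400)),cv2.resize(b[170:370,150:350],(400,400))]))
E
```

```text
(no output)
```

View pics/j.png

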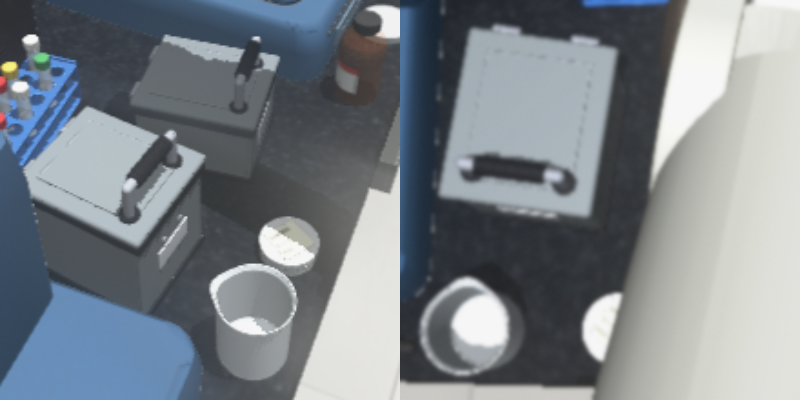

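Both lids lie shut, the bystanders are in place, and the gripper is clear. Handing in.

Emit:
{"api": "steer_hand", "payload": {"steps": [[[0,0,0],[0,0,0]],[[0,0,0],[0,0,0]]]}}

```text
time_s: 18.7
position: [0.509, -0.0934, 0.2217]
tool_rot: [0.002, 0.667, 0.745, 0.001]
ft_force: [-0.9, -0.0, -0.6]
finger_gap: 0.0502
finger_force: 0.0
```

```bash
python3 -c "
from rig import manip
print(manip.close_job())"
```

```text
the job is handed in; nothing more can be done
None
```

Both catches had tipped back, so I re-armed each one and pressed it home; each lid then held a tug that peaked at about 26 N (just over your 15–25 N), both are shut, the tin, beaker and bottle look unmoved in the last pictures, and the job is handed in at about 19 s (no verdict was returned).

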